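# Tap the spreading wedge home in the bentwood form

## Task

One of the two oval box forms on the bench has a wedge that still stands high in its slot. Take the turned wooden rammer by its handle, tap that wedge straight down with the rammer until it goes no further, and then stand the rammer upright on the bench again. Do not touch that form or its wedge with the gripper itself.

Things in the scene. Friction and masses are not known exactly. Their poses are not given: they have to be found in the camera images.
- rammer: Turned wooden hand rammer, loose, 0.25 to 0.5 kg, standing on its head: flat-faced round head 58 mm across, 48 mm high; above it an upright straight round handle 28 mm across, with a small knob from 130 mm up; 160 mm tall in all. Origin: centre of the striking face underneath; z up along the handle. Grip the handle from above, 85 to 125 mm above the origin, at any yaw.
- form: Form whose wedge is to be driven, fixed: oval wooden core 90 x 170 mm, split in two halves, pale strip bent round it, on a base board 110 x 190 x 15 mm; flat top 75 mm above the bench. Origin: underside centre, on the bench; x across the oval, y along it, z up. The wedge stands in the slot over the origin. A like form on the other side has its wedge fully down already: leave it.
- wedge (a joint): How far the dark wooden wedge has gone down, in m: 0 is just started, 0.045 is fully home against its stop. It starts somewhere between 0.008 and 0.020. It slides straight down only; friction of about 7 N (a little more when moved fast) holds it wherever it is left, so it does not spring back.
- wedge_top (a point): Centre of the wedge's flat top, 50 mm (form's x) by 26 mm (form's y). It starts 115 to 127 mm above the bench and is 90 mm above the bench, 15 mm above the core's top, when the wedge is fully home.
Mind the look-alikes: they are no part of the job. What is shaped like the rammer but green or turquoise is not meant.

How it is judged:
By the outcome, as a careful person would: the job done as asked, in the order asked, and still so for the second after the job is handed in, with the robot touching nothing.
It also fails if it takes over 48 s, if anything falls off the work surface, if the arm or the gripper's body presses on something with over 40 N, if the wrist force passes 120 N, or if a joint passes its speed limit or range.

## Robot

A 6-joint arm with a two-finger parallel gripper is mounted at the origin on the work surface. World frame = base frame: x ahead of the robot, y to its left, z up, the work surface at z = 0. Lengths are in m, angles in degrees, forces in N, time in s.
With the tool pointing down it reaches from about 0.3 to 0.775 m from the base axis. Payload 14.6 kg.
Tool frame: the origin (TCP) lies on the centre line of the jaws, within the pads' length; the fingertips stand ahead of it and the grasp point (between the pads) lies 3 mm ahead of it (bot.finger_overhang is the z of the fingertips in the tool frame, in m); z points along the fingers, y is the line along which they close (so a half turn about z gives the same grasp; the last joint's range is limited). The gripper opens to 94 mm and grips with 3 to 60 N. Pads are 16 mm wide; open, the fingers measure 119 mm over their backs; the gripper's body (75 mm by 177 mm) begins 78 mm behind the grasp point.
Start: joints at [-74.519, 17.183, 87.147, -0, 75.671, -3.816], TCP at [0.182, -0.519, 0.195] pointing down, gripper open.
Joint ranges: [-173.82, 173.82], [-45.26, 126.66], [13.44, 144.39], [-59.66, 239.66], [0, 175.72], [-146.38, 146.38]. Speed limits (degrees/s): [127.2, 127.2, 147.25, 180, 180, 180].

## Interface

Orientations are given as [roll, pitch, yaw] about the fixed x, y, z axes, in that order (R = Rz(yaw) Ry(pitch) Rx(roll)).
In Python, from bench import bot, optics, job_done gives the robot as it stands. The module is installed in compiled form; this text tells all that it offers.
- The arm moves only by the shell command python3 -m creep 'ROWS' [OPENING] [FORCE]. ROWS is JSON, a list of rows, each an object of numbers: "tx", "ty", "tz": the shift along the tool's x, y, z in cm; "turn": the turn about the tool's z in degrees. A call has 1 to 5 rows; each row is the pose to reach, as a shift and turn from the pose commanded when the call began, along the tool's axes at that moment; what a row does not reach only later rows make up. A row lasts 1/10 s, in which the tool goes at most 50 mm and 8.59 degrees, less where a joint would pass 70% of its speed; a pose out of reach is approached as far as the arm can. A call with a gripper value outside its range is refused whole. OPENING is the closure, from -1 (fully open) to 1 (shut), set as the call begins (- or left out, the last holds). The fingers move at their own pace and stop on an object; FORCE is the grip in N (left out, the last holds). Time passes only in rows, so rows that repeat a pose let the fingers close. It gives the time, the measured TCP pose, the force, the opening and the grip force at its end, in the units of the state.
- bot.observe(): the state, without advancing time (a new reading comes with each control period).
- optics.capture(name): name is "scene" or "side" or "wrist"; returns a dict with "img" (420x560x3 uint8, red, green, blue), "camera_matrix" (3x3 intrinsics, pixels), "pose" (4x4, takes a point from camera to world coordinates). Camera axes: x right, y down, z forward; pixel columns grow to the right and rows downward; lengths in m; the calibration is good to about 2 mm. A picture is of the moment at which its call begins. There is no depth.
- job_done(): hands the job in; it is judged then, once.
The state is a dict: "clock": time; "qpos": joint angles; "joint_velocities": joint speeds; "joint_torque": joint torques, N m; "eef_pos": TCP position; "ee_rot": TCP orientation; "ft_force": force on the tool from outside, world axes, zero at the start; "ft_torque": the same for the moment, N m; "width": opening from 0.0 (shut) to 1.0 (fully open); "finger_force": force on a finger pad.
Only numpy, scipy, OpenCV 4.12 (cv2) and the standard library are available. Lean on these libraries where they do the work, as an engineer would, in place of code of your own. Each camera call takes 0.05 s, during which the arm holds its last target. There are 200 camera calls.

## Working session

There is one attempt and no reset: what is moved stays moved. The work goes in short steps, Python scripts to look and compute and a shell command to move; the robot and the scene stay as the last step left them, time stands still between calls to the robot, and variables do not carry over. Pictures are saved under pics/ and viewed, at most 10 in all, crops included, and the job is handed in when it is done.

```bash
mkdir -p pics; python3 - <<'E'
from bench import bot, optics
import cv2,numpy as np,pickle
d={}
for n in("scene","side"):
    c=optics.capture(n);d[n]=c
    print(n,c["camera_matrix"].tolist(),np.round(c["pose"],4).tolist())
    cv2.imwrite(f"pics/{n}0.png",cv2.resize(c["img"][:,:,::-1],(784,588),interpolation=cv2.INTER_CUBIC))
pickle.dump(d,open("d0.pkl","wb"))
s=bot.observe();print(s,bot.finger_overhang)
E
```

```text
scene [[445.4959655174022, 0.0, 280.3131845815284], [0.0, 445.4959655174022, 212.1057982568132], [0.0, 0.0, 1.0]] [[0.5022, 0.7279, -0.4668, 0.9055], [0.8647, -0.4216, 0.273, -0.2602], [0.0019, -0.5408, -0.8412, 0.8635], [0.0, 0.0, 0.0, 1.0]]
side [[400.8393898776652, 0.0, 280.28512125997315], [0.0, 400.8393898776652, 212.5554545134989], [0.0, 0.0, 1.0]] [[-0.99, -0.0993, 0.0997, 0.4183], [-0.1407, 0.7067, -0.6934, 0.5933], [-0.0016, -0.7005, -0.7137, 0.74], [0.0, 0.0, 0.0, 1.0]]
{'clock': 0.1, 'qpos': array([-7.45204288e+01,  1.72111279e+01,  8.71765415e+01, -1.45043463e-03,
        7.56691292e+01, -3.81374055e+00]), 'joint_velocities': array([-0.08655667, -0.12381935, -0.16108362,  0.00115768,  0.10535133,
       -0.01187231]), 'joint_torque': array([ 4.76703008e-04, -5.32640076e+01, -3.53286874e+01,  7.09053339e-02,
        2.34634493e-02, -6.70836562e-05]), 'eef_pos': array([ 0.18166843, -0.51887652,  0.19405717]), 'ee_rot': array([-1.79943234e+02, -2.37602746e-03,  1.92936703e+01]), 'ft_force': array([-0.48371527,  0.48078768,  1.66724185]), 'ft_torque': array([ 0.0185271 , -0.03728799,  0.07289575]), 'finger_force': 0.0, 'width': 1.0010906510998872} 0.022
```

View pics/scene0.png

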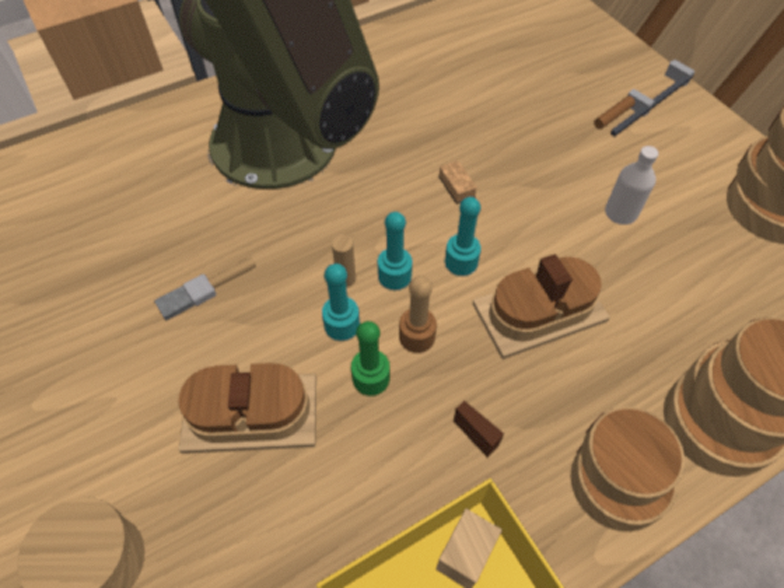

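View pics/side0.png

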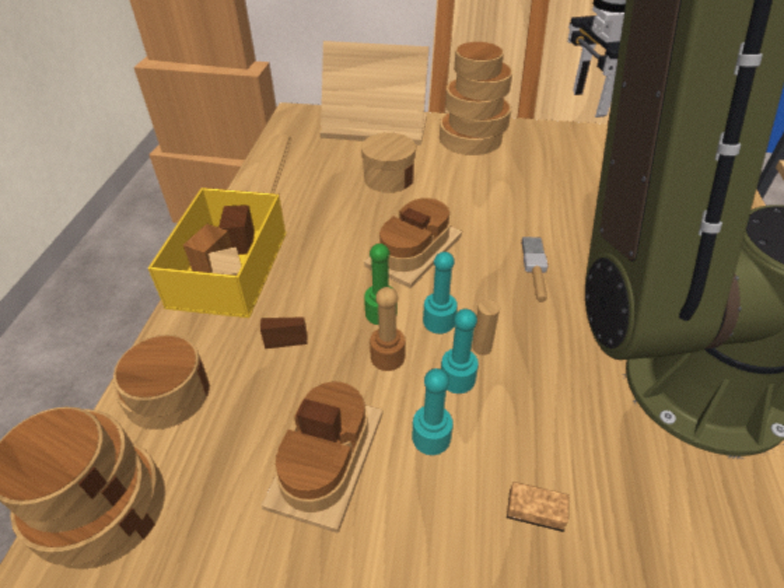

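Scene view: the rammer-like objects are turquoise (395,250), (463,237), (341,303), green (370,360) and natural wood (418,315). Only the wooden one fits; the plain dowel at (344,260) has no head. Forms: the left one (243,400) has its wedge low, the right one (545,295) has its wedge standing high, so that is the target. I'll confirm both in an enlarged crop.

```bash
python3 - <<'E'
import cv2,numpy as np,pickle
d=pickle.load(open("d0.pkl","rb"))
def crop(n,u,v,w,h,s): return cv2.resize(d[n]["img"][v:v+h,u:u+w,::-1],None,fx=s,fy=s,interpolation=cv2.INTER_CUBIC)
a=crop("scene",270,170,100,74,4);b=crop("scene",335,175,100,74,4)
c=crop("side",240,195,100,74,4);e=crop("side",185,262,100,74,4)
cv2.imwrite("pics/crop.png",np.vstack([np.hstack([a,b]),np.hstack([c,e])]))
E
```

```text
(no output)
```

View pics/crop.png

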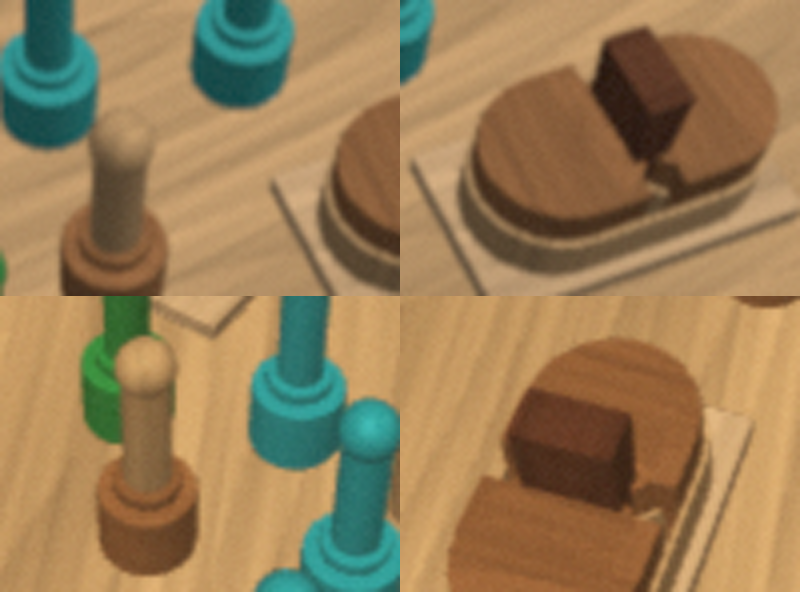

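The crop confirms it: wooden rammer with its knob at crop (122,139) and (145,367); the wedge stands high on the right-hand form, with top corners (604,37), (645,27), (692,98), (657,114) in scene and (530,390), (634,412), (629,461), (510,433) in side.

```bash
cat >h.py <<'E'
import cv2,numpy as np
def P(c): return c["camera_matrix"]@np.linalg.inv(c["pose"])[:3]
def tri(d,a,b):
    X=cv2.triangulatePoints(P(d["scene"]),P(d["side"]),np.float64(a).reshape(-1,2).T,np.float64(b).reshape(-1,2).T)
    return (X[:3]/X[3]).T
def proj(c,p):
    q=P(c)@np.append(p,1);return q[:2]/q[2]
def plane(c,p,z):
    r=c["pose"][:3,:3]@np.linalg.solve(c["camera_matrix"],[p[0],p[1],1]);o=c["pose"][:3,3]
    return o+r*(z-o[2])/r[2]
E
python3 - <<'E'
import pickle,numpy as np;from h import *
d=pickle.load(open("d0.pkl","rb"))
f=lambda L,ou,ov,sx,sy:[((x-sx)/4+ou,(y-sy)/4+ov) for x,y in L]
S=f([(604,37),(645,27),(692,98),(657,114)],335,175,400,0)
T=f([(530,390),(634,412),(629,461),(510,433)],185,262,400,296)
# long axis: scene 645->692 ; side 530->634
S=np.array(S);T=np.array(T)
for k in range(4): 
  X=tri(d,S,np.roll(T,k,0)); print(k,np.round(X,3).tolist())
  X=tri(d,S,np.roll(T[::-1],k,0)); print('r',k,np.round(X[:,2],3).tolist())
print("centre",tri(d,S.mean(0),T.mean(0)))
k=tri(d,f([(122,139)],270,170,0,0),f([(145,367)],240,195,0,296))[0];print("knob",k)
print("scene/side plane .145",plane(d["scene"],f([(122,139)],270,170,0,0)[0],.145),plane(d["side"],f([(145,367)],240,195,0,296)[0],.145))
for n,o in(("scene",(270,170,0,0)),("side",(240,195,0,296))):
  for z in(0,.048,.145,.16): 
    p=proj(d[n],[k[0],k[1],z]);print(n,z,(p[0]-o[0])*4+o[2],(p[1]-o[1])*4+o[3])
E
```

```text
0 [[0.57, 0.197, 0.143], [0.549, 0.214, 0.136], [0.568, 0.225, 0.101], [0.594, 0.207, 0.109]]
r 0 [0.131, 0.119, 0.119, 0.122]
1 [[0.57, 0.208, 0.131], [0.574, 0.209, 0.154], [0.572, 0.212, 0.119], [0.565, 0.213, 0.086]]
r 1 [0.143, 0.142, 0.101, 0.105]
2 [[0.54, 0.214, 0.107], [0.574, 0.22, 0.142], [0.596, 0.207, 0.135], [0.569, 0.201, 0.105]]
r 2 [0.124, 0.154, 0.122, 0.086]
3 [[0.544, 0.202, 0.124], [0.545, 0.226, 0.119], [0.596, 0.218, 0.122], [0.594, 0.196, 0.122]]
r 3 [0.107, 0.136, 0.135, 0.109]
centre [[0.56977309 0.21047362 0.12158429]]
knob [0.51035847 0.01580371 0.14331968]
scene/side plane .145 [0.51174217 0.01530824 0.145     ] [0.50964605 0.0170201  0.145     ]
scene 0 110.95837483764717 282.1513020145437
scene 0.048 114.1099122245489 238.10104080107374
scene 0.145 121.37751090022925 136.51899345206868
scene 0.16 122.6257005439677 119.07256236127898
side 0 146.2846665838931 538.9995622476123
side 0.048 145.583565659005 485.8778093436149
side 0.145 143.99100345810734 365.2108800654024
side 0.16 143.72082700863052 344.7398664351151
```

```bash
python3 - <<'E'
import pickle,numpy as np;from h import *
d=pickle.load(open("d0.pkl","rb"))
r=np.array([.5105,.016])
for n,u,v in(("turqA",395,221),("turqB",469,206),("turqC",336,274),("green",369,331),("otherwedge",0,0)):
    p=plane(d["scene"],(u/1.4,v/1.4),.145)[:2];e=p-r
    print(n,p.round(3),"dist",np.hypot(*e).round(3),"dir",np.degrees(np.arctan2(e[1],e[0])).round())
p=plane(d["scene"],(344/1.4,243/1.4),.07)[:2];print("dowel",p)
E
```

```text
turqA [0.393 0.044] dist 0.121 dir 167.0
turqB [0.423 0.155] dist 0.164 dir 122.0
turqC [ 0.434 -0.076] dist 0.12 dir -130.0
green [ 0.538 -0.081] dist 0.101 dir -74.0
otherwedge [-0.482 -0.347] dist 1.056 dir -160.0
dowel [ 0.33749915 -0.01826213]
```

```bash

python3 -m creep '[{"tz":-2},{"tz":-4},{"tz":-6},{"tx":2,"ty":-1.6,"tz":-7},{"tx":4.5,"ty":-3.6,"tz":-8}]' -1
python3 -m creep '[{"tx":2.5,"ty":-2},{"tx":5,"ty":-4},{"tx":7.5,"ty":-6},{"tx":10,"ty":-8},{"tx":12.5,"ty":-10}]'
python3 -m creep '[{"tx":2.5,"ty":-2},{"tx":5,"ty":-4},{"tx":7.5,"ty":-6},{"tx":10,"ty":-8},{"tx":12.5,"ty":-10}]'
python3 -m creep '[{"tx":2.5,"ty":-2},{"tx":5,"ty":-4},{"tx":7.5,"ty":-6},{"tx":10,"ty":-8},{"tx":12.5,"ty":-10}]'
python3 -m creep '[{"tx":2.5,"ty":-2,"turn":-8},{"tx":5,"ty":-4,"turn":-16},{"tx":6.2,"ty":-5.5,"turn":-24},{"tx":6.7,"ty":-6.1,"turn":-32},{"tx":6.7,"ty":-6.1,"turn":-40}]'
python3 -m creep '[{"tx":0},{"tx":0}]'
python3 - <<'E'
from bench import bot,optics
import cv2,pickle
c=optics.capture("wrist");s=bot.observe();print(s["eef_pos"],s["ee_rot"],s["clock"])
pickle.dump(c,open("w1.pkl","wb"));cv2.imwrite("pics/w1.png",c["img"][:,:,::-1])
from h import *
for z in(.16,.13,0):print(proj(c,[.5105,.016,z]))
E
```

```text
[ 0.1816853  -0.51889719  0.19410451] [-1.79948160e+02 -2.70761742e-03  1.92965358e+01] 0.15
[-763.72613659 -992.26893725]
[-550.13874104 -761.61312757]
[-159.83608152 -340.12020323]validation failed for argument at $[0]...
validation failed for argument at $[0]...
validation failed for argument at $[0]...
validation failed for argument at $[0]...
validation failed for argument at $[0]...
validation failed for argument at $[0]...
```

View pics/w1.png

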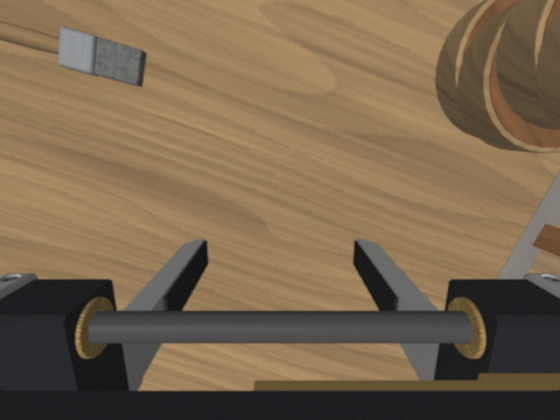

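The rows were refused: probably every key must be given. The picture shows the start pose still, with a tall box stack at upper right (540,80). I'll check it against the path.

```bash
python3 - <<'E'
import pickle,numpy as np;from h import *
d=pickle.load(open("d0.pkl","rb"));w=pickle.load(open("w1.pkl","rb"))
print("stack base",plane(d["side"],(472/1.4,140/1.4),0))
for z in(0,.1,.15,.2):print("stack side-top at z",z,plane(d["side"],(479/1.4,55/1.4),z).round(3),"wrist",plane(w,(560,80),z).round(3),plane(w,(440,80),z).round(3))
print("box",plane(d["scene"],(75/1.4,540/1.4),.07),"form2",plane(d["scene"],(243/1.4,390/1.4),.075))
E
python3 -m creep '[{"tx":0,"ty":0,"tz":-3,"turn":0},{"tx":0,"ty":0,"tz":-7,"turn":0},{"tx":0,"ty":0,"tz":-9,"turn":0},{"tx":0,"ty":0,"tz":-10,"turn":0}]' -1
```

```text
stack base [ 0.39992326 -0.71113855  0.        ]
stack side-top at z 0 [ 0.4   -1.244 -0.   ] wrist [ 0.421 -0.789  0.   ] [ 0.373 -0.654  0.   ]
stack side-top at z 0.1 [ 0.402 -0.995  0.1  ] wrist [ 0.376 -0.713  0.1  ] [ 0.341 -0.613  0.1  ]
stack side-top at z 0.15 [ 0.404 -0.871  0.15 ] wrist [ 0.354 -0.675  0.15 ] [ 0.325 -0.592  0.15 ]
stack side-top at z 0.2 [ 0.405 -0.747  0.2  ] wrist [ 0.332 -0.636  0.2  ] [ 0.309 -0.571  0.2  ]
box [ 0.57485846 -0.50999603  0.07      ] form2 [ 0.49641165 -0.25775341  0.075     ]
clock: 0.55
eef_pos: [0.1818, -0.5194, 0.2963]
ee_rot: [179.9, 0.0, 19.3]
ft_force: [0.6, 0.1, -0.1]
width: 1.001
finger_force: 0.0
```

```bash

python3 -m creep '[{"tx":1.5,"ty":-1.2,"tz":0,"turn":0},{"tx":4,"ty":-3.2,"tz":0,"turn":0},{"tx":6.5,"ty":-5.2,"tz":0,"turn":0},{"tx":9.5,"ty":-7.7,"tz":0,"turn":0},{"tx":12.5,"ty":-10.2,"tz":0,"turn":0}]' -1 >/dev/null
python3 -m creep '[{"tx":3,"ty":-2.4,"tz":0,"turn":0},{"tx":6,"ty":-4.8,"tz":0,"turn":0},{"tx":9,"ty":-7.2,"tz":0,"turn":0},{"tx":12,"ty":-9.6,"tz":0,"turn":0},{"tx":15,"ty":-12,"tz":0,"turn":0}]' >/dev/null
python3 -m creep '[{"tx":3,"ty":-2.4,"tz":0,"turn":0},{"tx":6,"ty":-4.8,"tz":0,"turn":0},{"tx":9,"ty":-7.2,"tz":0,"turn":0},{"tx":11,"ty":-9,"tz":0,"turn":0},{"tx":13,"ty":-10.6,"tz":0,"turn":0}]' >/dev/null
python3 -m creep '[{"tx":2,"ty":-1.7,"tz":0,"turn":-8},{"tx":4,"ty":-3.4,"tz":0,"turn":-16},{"tx":6,"ty":-5,"tz":0,"turn":-24},{"tx":7.7,"ty":-6.4,"tz":0,"turn":-32},{"tx":8.2,"ty":-6.8,"tz":0,"turn":-40}]'
python3 -m creep '[{"tx":0,"ty":0,"tz":0,"turn":0},{"tx":0,"ty":0,"tz":0,"turn":0}]'
python3 - <<'E'
from bench import bot,optics
import cv2,pickle
c=optics.capture("wrist");s=bot.observe();print(s["eef_pos"],s["ee_rot"],s["clock"])
pickle.dump(c,open("w1.pkl","wb"));cv2.imwrite("pics/w2.png",c["img"][:,:,::-1])
from h import *
for z in(.16,.13,0):print(proj(c,[.5105,.016,z]))
E
```

```text
clock: 2.55
eef_pos: [0.5109, 0.0172, 0.2931]
ee_rot: [-179.9, 0.0, 59.7]
ft_force: [-0.4, -0.5, 0.3]
width: 0.998
finger_force: 0.0
clock: 2.75
eef_pos: [0.5103, 0.0154, 0.2938]
ee_rot: [-179.9, 0.0, 59.1]
ft_force: [-0.8, -0.3, 0.0]
width: 1.001
finger_force: 0.0
[0.51021814 0.01520677 0.29406744] [-1.79958571e+02  2.61202450e-02  5.90542484e+01] 2.8
[280.36191715 201.53971911]
[280.3679222  196.18624092]
[280.38564948 180.38242387]
```

View pics/w2.png

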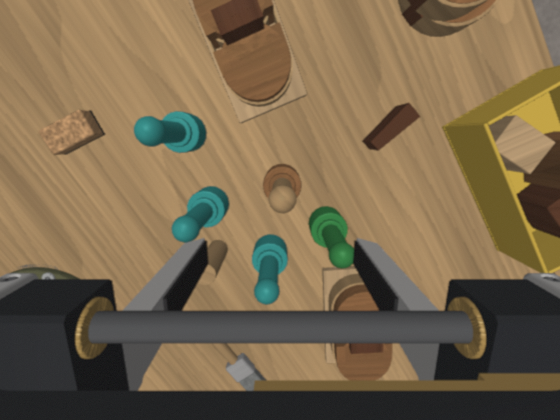

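Wrist view: the wooden rammer's knob is at (283,197) and its head at (282,183), about 2 px right of prediction. The turquoise ones and the green one are well clear of the fingers. The high wedge is at (238,12). Descend with a small correction and grip.

```bash

python3 -m creep '[{"tx":0.1,"ty":0.2,"tz":2,"turn":0},{"tx":0.1,"ty":0.2,"tz":5,"turn":0},{"tx":0.1,"ty":0.2,"tz":8,"turn":0},{"tx":0.1,"ty":0.2,"tz":11,"turn":0},{"tx":0.1,"ty":0.2,"tz":13,"turn":0}]' -1 >/dev/null
python3 -m creep '[{"tx":0,"ty":0,"tz":2,"turn":0},{"tx":0,"ty":0,"tz":4,"turn":0},{"tx":0,"ty":0,"tz":5.2,"turn":0},{"tx":0,"ty":0,"tz":5.6,"turn":0},{"tx":0,"ty":0,"tz":5.6,"turn":0}]'
python3 -m creep '[{"tx":0,"ty":0,"tz":0,"turn":0},{"tx":0,"ty":0,"tz":0,"turn":0},{"tx":0,"ty":0,"tz":0,"turn":0},{"tx":0,"ty":0,"tz":0,"turn":0},{"tx":0,"ty":0,"tz":0,"turn":0}]' 1 50
python3 -m creep '[{"tx":0,"ty":0,"tz":0,"turn":0},{"tx":0,"ty":0,"tz":0,"turn":0},{"tx":0,"ty":0,"tz":0,"turn":0},{"tx":0,"ty":0,"tz":0,"turn":0},{"tx":0,"ty":0,"tz":0,"turn":0}]'
```

```text
clock: 3.8
eef_pos: [0.5127, 0.0152, 0.1086]
ee_rot: [-180.0, 0.0, 59.2]
ft_force: [0.2, -0.2, 0.1]
width: 1.0
finger_force: 0.0
clock: 4.3
eef_pos: [0.5128, 0.0154, 0.1087]
ee_rot: [180.0, -0.0, 59.3]
ft_force: [1.3, -0.8, 0.0]
width: 0.61
finger_force: 0.0
clock: 4.8
eef_pos: [0.5127, 0.0155, 0.1085]
ee_rot: [-180.0, 0.0, 59.3]
ft_force: [-0.7, -0.2, 0.6]
width: 0.285
finger_force: 50.0
```

```bash

python3 -m creep '[{"tx":0,"ty":0,"tz":-1,"turn":0},{"tx":0,"ty":0,"tz":-3,"turn":0},{"tx":0,"ty":0,"tz":-6,"turn":0},{"tx":0,"ty":0,"tz":-9,"turn":0},{"tx":0,"ty":0,"tz":-12,"turn":0}]' >/dev/null
python3 -m creep '[{"tx":0,"ty":0,"tz":-3,"turn":0},{"tx":0,"ty":0,"tz":-5,"turn":0},{"tx":0,"ty":0,"tz":-6,"turn":0},{"tx":1,"ty":-0.3,"tz":-6,"turn":0},{"tx":3,"ty":-0.8,"tz":-6,"turn":0}]' >/dev/null
python3 -m creep '[{"tx":2,"ty":-0.5,"tz":0,"turn":0},{"tx":4,"ty":-1,"tz":0,"turn":0},{"tx":5,"ty":-1.2,"tz":0,"turn":0},{"tx":5,"ty":-1.2,"tz":0,"turn":0},{"tx":5,"ty":-1.2,"tz":0,"turn":0}]'
python3 - <<'E'
from bench import bot,optics
import cv2,pickle,numpy as np
from h import *
d={n:optics.capture(n) for n in("wrist","scene","side")}
s=bot.observe();print(s["eef_pos"],s["clock"]);pickle.dump(d,open("d1.pkl","wb"))
def crop(n,u,v,w,h,f):
    return cv2.resize(d[n]["img"][v:v+h,u:u+w,::-1],None,fx=f,fy=f,interpolation=cv2.INTER_CUBIC)
u,v=proj(d["wrist"],[.57,.21,.122]);print(u,v)
u0=int(np.clip(u-100,0,360));v0=int(np.clip(v-75,0,270));print(u0,v0)
a=crop("wrist",u0,v0,200,150,2)
b=crop("wrist",0,0,560,420,400/560)
c=crop("scene",270,120,200,150,2);e=crop("side",180,180,200,150,2)
cv2.imwrite("pics/m.png",np.vstack([np.hstack([a,b]),np.hstack([c,e])]))
E
```

```text
clock: 6.3
eef_pos: [0.5362, 0.0942, 0.2879]
ee_rot: [-180.0, 0.0, 59.3]
ft_force: [0.2, -0.5, -4.1]
width: 0.287
finger_force: 50.0
[0.53628303 0.09375127 0.2885297 ] 6.45
253.52932349921264 93.9167273400123
153 18
```

View pics/m.png

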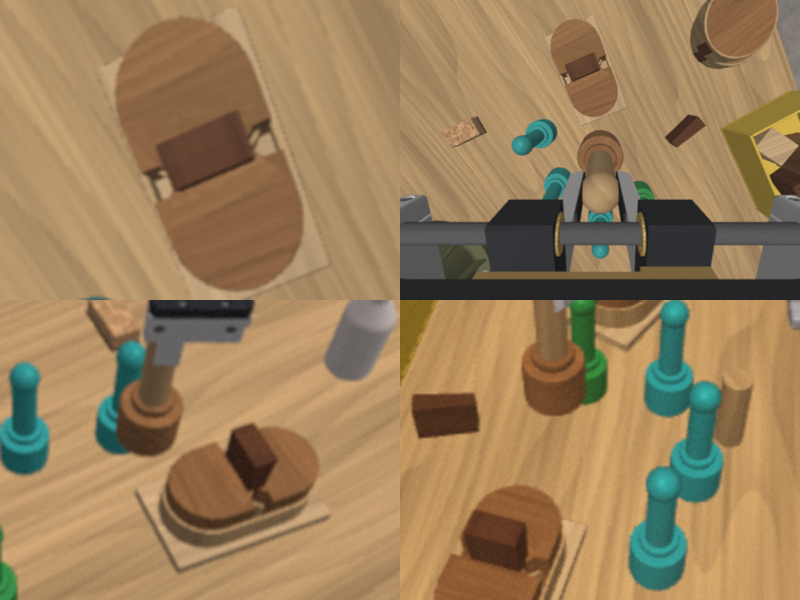

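Wrist crop: the wedge top is centred at crop (205,149), i.e. pixel (255.5,92.5), about 2 px from prediction, the same small offset seen at the rammer. The rammer hangs upright, held firmly. Move over the wedge, then press down.

```bash

python3 -m creep '[{"tx":1.5,"ty":-0.4,"tz":0,"turn":0},{"tx":4,"ty":-1,"tz":0,"turn":0},{"tx":6.5,"ty":-1.6,"tz":0,"turn":0},{"tx":9,"ty":-2.2,"tz":0,"turn":0},{"tx":11,"ty":-2.7,"tz":0,"turn":0}]' >/dev/null
python3 -m creep '[{"tx":0.8,"ty":-0.2,"tz":0,"turn":0},{"tx":0.8,"ty":-0.2,"tz":1,"turn":0},{"tx":0.8,"ty":-0.2,"tz":2.5,"turn":0},{"tx":0.8,"ty":-0.2,"tz":4,"turn":0},{"tx":0.8,"ty":-0.2,"tz":4.6,"turn":0}]'
python3 -m creep '[{"tx":0,"ty":0,"tz":0.2,"turn":0},{"tx":0,"ty":0,"tz":0.4,"turn":0},{"tx":0,"ty":0,"tz":0.6,"turn":0},{"tx":0,"ty":0,"tz":0.8,"turn":0},{"tx":0,"ty":0,"tz":1,"turn":0}]'
python3 -m creep '[{"tx":0,"ty":0,"tz":0.2,"turn":0},{"tx":0,"ty":0,"tz":0.4,"turn":0},{"tx":0,"ty":0,"tz":0.6,"turn":0},{"tx":0,"ty":0,"tz":0.8,"turn":0},{"tx":0,"ty":0,"tz":1,"turn":0}]'
python3 - <<'E'
from bench import optics
import cv2,pickle,numpy as np
d={n:optics.capture(n) for n in("scene","side")}
def crop(n,u,v,w,h,f):
    return cv2.resize(d[n]["img"][v:v+h,u:u+w,::-1],None,fx=f,fy=f,interpolation=cv2.INTER_CUBIC)
cv2.imwrite("pics/n.png",np.hstack([crop("scene",320,120,133,150,3),crop("side",165,220,133,150,3)]))
E
```

```text
clock: 7.45
eef_pos: [0.5711, 0.2096, 0.2406]
ee_rot: [-179.9, 0.1, 59.2]
ft_force: [0.6, 0.2, -4.3]
width: 0.287
finger_force: 50.0
clock: 7.95
eef_pos: [0.5718, 0.2107, 0.2327]
ee_rot: [180.0, -0.0, 59.3]
ft_force: [-0.4, -0.3, 2.5]
width: 0.287
finger_force: 50.0
clock: 8.45
eef_pos: [0.5718, 0.2107, 0.2226]
ee_rot: [180.0, -0.0, 59.3]
ft_force: [0.1, -0.9, 3.8]
width: 0.285
finger_force: 50.0
```

View pics/n.png

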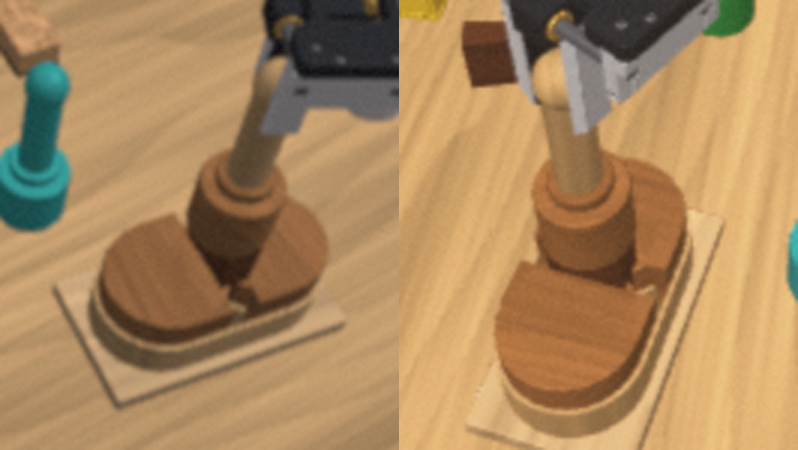

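The rammer head sits centred on the wedge and is driving it with about 8 N. Continue gently until the stop.

```bash

python3 -m creep '[{"tx":0,"ty":0,"tz":0.2,"turn":0},{"tx":0,"ty":0,"tz":0.4,"turn":0},{"tx":0,"ty":0,"tz":0.6,"turn":0},{"tx":0,"ty":0,"tz":0.8,"turn":0},{"tx":0,"ty":0,"tz":1,"turn":0}]'
python3 -m creep '[{"tx":0,"ty":0,"tz":0.2,"turn":0},{"tx":0,"ty":0,"tz":0.4,"turn":0},{"tx":0,"ty":0,"tz":0.6,"turn":0},{"tx":0,"ty":0,"tz":0.8,"turn":0},{"tx":0,"ty":0,"tz":1,"turn":0}]'
python3 -m creep '[{"tx":0,"ty":0,"tz":0.1,"turn":0},{"tx":0,"ty":0,"tz":0.2,"turn":0},{"tx":0,"ty":0,"tz":0.3,"turn":0}]'
```

```text
clock: 9.05
eef_pos: [0.5718, 0.2107, 0.2124]
ee_rot: [180.0, -0.0, 59.3]
ft_force: [0.2, -0.4, 2.9]
width: 0.289
finger_force: 50.0
clock: 9.55
eef_pos: [0.5717, 0.2107, 0.2024]
ee_rot: [180.0, -0.0, 59.3]
ft_force: [1.2, 0.5, 3.3]
width: 0.287
finger_force: 50.0
clock: 9.85
eef_pos: [0.5717, 0.2107, 0.1995]
ee_rot: [-180.0, -0.0, 59.3]
ft_force: [-0.0, 0.1, 2.9]
width: 0.285
finger_force: 50.0
```

Expected stop at TCP z of about 0.1985, so go on in tiny steps.

```bash

python3 -m creep '[{"tx":0,"ty":0,"tz":0.05,"turn":0},{"tx":0,"ty":0,"tz":0.1,"turn":0},{"tx":0,"ty":0,"tz":0.1,"turn":0}]'
python3 -m creep '[{"tx":0,"ty":0,"tz":0.05,"turn":0},{"tx":0,"ty":0,"tz":0.1,"turn":0},{"tx":0,"ty":0,"tz":0.1,"turn":0}]'
```

```text
clock: 10.15
eef_pos: [0.5717, 0.2107, 0.1985]
ee_rot: [-180.0, 0.0, 59.3]
ft_force: [-0.2, 0.0, 2.5]
width: 0.29
finger_force: 50.0
clock: 10.45
eef_pos: [0.572, 0.2108, 0.1985]
ee_rot: [179.9, -0.1, 59.3]
ft_force: [0.1, -0.1, 7.5]
width: 0.289
finger_force: 50.0
```

```bash

python3 -m creep '[{"tx":0,"ty":0,"tz":0.05,"turn":0},{"tx":0,"ty":0,"tz":0.1,"turn":0},{"tx":0,"ty":0,"tz":0.1,"turn":0}]'
python3 -m creep '[{"tx":0,"ty":0,"tz":0.05,"turn":0},{"tx":0,"ty":0,"tz":0.1,"turn":0},{"tx":0,"ty":0,"tz":0.1,"turn":0}]'
```

```text
clock: 10.75
eef_pos: [0.5722, 0.211, 0.1984]
ee_rot: [179.9, -0.1, 59.3]
ft_force: [-1.9, 0.0, 14.8]
width: 0.287
finger_force: 50.0
clock: 11.05
eef_pos: [0.5724, 0.2111, 0.1983]
ee_rot: [179.9, -0.2, 59.3]
ft_force: [-4.4, 0.8, 21.4]
width: 0.287
finger_force: 50.0
```

Fully home: the pose is stuck at 0.198 (face at 90 mm) while the force climbs. Retreat up, go back to the rammer's free original spot, and lower it.

```bash

python3 -m creep '[{"tx":0,"ty":0,"tz":-0.5,"turn":0},{"tx":0,"ty":0,"tz":-1.5,"turn":0},{"tx":0,"ty":0,"tz":-4,"turn":0},{"tx":0,"ty":0,"tz":-7,"turn":0},{"tx":0,"ty":0,"tz":-9,"turn":0}]' >/dev/null
python3 -m creep '[{"tx":0,"ty":0,"tz":-0.3,"turn":0},{"tx":-1.5,"ty":0.4,"tz":-0.3,"turn":0},{"tx":-4,"ty":1,"tz":-0.3,"turn":0},{"tx":-7,"ty":1.8,"tz":-0.3,"turn":0},{"tx":-10,"ty":2.5,"tz":-0.3,"turn":0}]' >/dev/null
python3 -m creep '[{"tx":-3,"ty":0.7,"tz":0,"turn":0},{"tx":-6,"ty":1.5,"tz":0,"turn":0},{"tx":-8.5,"ty":2.1,"tz":0,"turn":0},{"tx":-9.8,"ty":2.4,"tz":0,"turn":0},{"tx":-9.8,"ty":2.4,"tz":0,"turn":0}]'
python3 -m creep '[{"tx":0,"ty":0,"tz":2,"turn":0},{"tx":0,"ty":0,"tz":5,"turn":0},{"tx":0,"ty":0,"tz":8,"turn":0},{"tx":0,"ty":0,"tz":11,"turn":0},{"tx":0,"ty":0,"tz":14,"turn":0}]' >/dev/null
python3 -m creep '[{"tx":0,"ty":0,"tz":1.5,"turn":0},{"tx":0,"ty":0,"tz":2.5,"turn":0},{"tx":0,"ty":0,"tz":3,"turn":0},{"tx":0,"ty":0,"tz":3.3,"turn":0},{"tx":0,"ty":0,"tz":3.5,"turn":0}]'
```

```text
clock: 12.55
eef_pos: [0.5121, 0.0141, 0.2878]
ee_rot: [-179.9, 0.0, 59.2]
ft_force: [0.3, 0.7, -3.5]
width: 0.284
finger_force: 50.0
clock: 13.55
eef_pos: [0.5131, 0.0156, 0.1139]
ee_rot: [180.0, -0.0, 59.3]
ft_force: [0.3, 0.5, -3.6]
width: 0.283
finger_force: 50.0
```

```bash

python3 -m creep '[{"tx":0,"ty":0,"tz":0.1,"turn":0},{"tx":0,"ty":0,"tz":0.2,"turn":0},{"tx":0,"ty":0,"tz":0.3,"turn":0},{"tx":0,"ty":0,"tz":0.4,"turn":0},{"tx":0,"ty":0,"tz":0.4,"turn":0}]'
python3 -m creep '[{"tx":0,"ty":0,"tz":0.05,"turn":0},{"tx":0,"ty":0,"tz":0.1,"turn":0},{"tx":0,"ty":0,"tz":0.1,"turn":0}]'
```

```text
clock: 14.05
eef_pos: [0.5127, 0.0154, 0.1095]
ee_rot: [-180.0, 0.0, 59.3]
ft_force: [0.2, 0.4, -3.7]
width: 0.288
finger_force: 50.0
clock: 14.35
eef_pos: [0.5128, 0.0154, 0.1085]
ee_rot: [180.0, -0.0, 59.3]
ft_force: [0.3, 0.0, -3.4]
width: 0.289
finger_force: 50.0
```

```bash

python3 -m creep '[{"tx":0,"ty":0,"tz":0.05,"turn":0},{"tx":0,"ty":0,"tz":0.05,"turn":0}]'
python3 -m creep '[{"tx":0,"ty":0,"tz":0.03,"turn":0},{"tx":0,"ty":0,"tz":0.03,"turn":0}]'
```

```text
clock: 14.55
eef_pos: [0.513, 0.0155, 0.1085]
ee_rot: [180.0, -0.0, 59.3]
ft_force: [-2.4, 0.7, 3.7]
width: 0.288
finger_force: 50.0
clock: 14.75
eef_pos: [0.513, 0.0155, 0.1085]
ee_rot: [180.0, -0.0, 59.3]
ft_force: [-3.4, 1.3, 7.6]
width: 0.287
finger_force: 50.0
```

Standing on the bench. Ease the load, open, and withdraw straight up.

```bash

python3 -m creep '[{"tx":0,"ty":0,"tz":-0.05,"turn":0},{"tx":0,"ty":0,"tz":-0.06,"turn":0}]' - 8
python3 -m creep '[{"tx":0,"ty":0,"tz":0,"turn":0},{"tx":0,"ty":0,"tz":0,"turn":0},{"tx":0,"ty":0,"tz":0,"turn":0},{"tx":0,"ty":0,"tz":0,"turn":0},{"tx":0,"ty":0,"tz":0,"turn":0}]' -1
python3 -m creep '[{"tx":0,"ty":0,"tz":0,"turn":0},{"tx":0,"ty":0,"tz":0,"turn":0},{"tx":0,"ty":0,"tz":0,"turn":0},{"tx":0,"ty":0,"tz":0,"turn":0},{"tx":0,"ty":0,"tz":0,"turn":0}]'
python3 -m creep '[{"tx":0,"ty":0,"tz":-1,"turn":0},{"tx":0,"ty":0,"tz":-3,"turn":0},{"tx":0,"ty":0,"tz":-6,"turn":0},{"tx":0,"ty":0,"tz":-9,"turn":0},{"tx":0,"ty":0,"tz":-12,"turn":0}]'
python3 -m creep '[{"tx":0,"ty":0,"tz":-3,"turn":0},{"tx":0,"ty":0,"tz":-5,"turn":0},{"tx":0,"ty":0,"tz":-6,"turn":0},{"tx":0,"ty":0,"tz":-6,"turn":0},{"tx":0,"ty":0,"tz":-6,"turn":0}]'
python3 - <<'E'
from bench import optics
import cv2,numpy as np
g=[cv2.resize(optics.capture(n)["img"][:,:,::-1],(400,300),interpolation=cv2.INTER_AREA) if 0 else cv2.resize(optics.capture(n)["img"][a:a+225,b:b+300,::-1],(400,300)) for n,a,b in(("scene",120,180),("side",170,140))]
cv2.imwrite("pics/end.png",np.hstack(g))
E
```

```text
clock: 14.95
eef_pos: [0.5129, 0.0154, 0.1084]
ee_rot: [180.0, -0.0, 59.3]
ft_force: [0.7, 0.1, -1.6]
width: 0.295
finger_force: 8.0
clock: 15.45
eef_pos: [0.5128, 0.0154, 0.1084]
ee_rot: [-180.0, -0.0, 59.3]
ft_force: [-0.3, 1.0, 0.6]
width: 0.685
finger_force: 0.0
clock: 15.95
eef_pos: [0.5127, 0.0154, 0.1083]
ee_rot: [-180.0, 0.0, 59.3]
ft_force: [0.4, 0.4, -0.4]
width: 1.006
finger_force: 0.0
clock: 16.45
eef_pos: [0.5126, 0.0155, 0.2304]
ee_rot: [180.0, -0.0, 59.3]
ft_force: [-0.4, 0.0, -0.8]
width: 0.996
finger_force: 0.0
clock: 16.95
eef_pos: [0.5125, 0.0154, 0.2875]
ee_rot: [-179.9, 0.0, 59.3]
ft_force: [0.1, 0.3, 0.2]
width: 0.998
finger_force: 0.0
```

View pics/end.png

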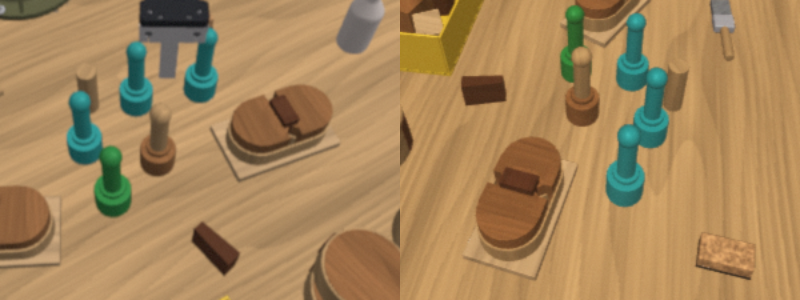

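The rammer stands upright at (158,140) in scene, the wedge at (285,110) is down like the other form's, and the gripper is clear.

```bash
python3 -c "
from bench import job_done
print(job_done())"
```

```text
the job is handed in; nothing more can be done
None
```

The wedge is driven fully down to its stop, the rammer is standing upright on the bench where it started, and I handed the job in at about 17 s of the 48 s limit; the hand-in returned no verdict.

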